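Set a ground bush up on the bench comparator with the inner knob of its coaxial drive

ROBOT

A 7-joint arm with a two-finger parallel gripper is mounted at the origin on the work surface. World frame = base frame: x ahead of the robot, y to its left, z up, the work surface at z = 0. Lengths are in m, angles in rad, forces in N, time in s.
With the tool pointing down it reaches from about 0.4 to 0.9 m from the base axis. Payload 5.6 kg.
Tool frame: the origin (TCP) lies between the finger pads; the fingertips stand 25 mm ahead of it and the grasp point (between the pads) lies 6 mm ahead of it (r.tcp_to_tips is the distance from the TCP to the fingertips, in m); x points along the fingers, y is the direction in which the jaws open and shut, and the axes are right-handed (so a half turn about x gives the same grasp; the last joint's range is limited). The gripper opens to 92 mm and grips with 3 to 60 N. Pads are 20 mm wide; open, the fingers measure 128 mm over their backs; the gripper's body (75 mm by 189 mm) begins 69 mm behind the grasp point.
Start: joints at [-1.354, 0.468, -0.012, 1.603, 0.006, 1.071, -0.056], TCP at [0.167, 0.628, 0.24] pointing down, gripper open.
Joint ranges: [-2.53, 2.53], [-0.31, 2.02], [-1.57, 1.55], [0.28, 2.44], [-1.29, 4.43], [0.15, 1.84], [-2.92, 2.92]. Speed limits (rad/s): [2.57, 2.57, 3.14, 3.14, 3.14, 3.14, 3.14].

INTERFACE

Orientations are given as a unit quaternion [x, y, z, w].
In Python, from bench import r gives the robot as it stands.
- The arm moves only by the tool move_arm, never from a script. Its argument "plan" is a list that holds one entry, the list of rows, each a list of 7 numbers: the opening, from -1 (shut) to 1 (fully open), so that 0 is half open, then the shift along the tool's x, y, z in m, then the turn, a rotation vector about the tool's x, y, z in degrees. In form: [[[hand, x, y, z, rx, ry, rz], ...]]. A call has 1 to 20 rows; each row shifts and turns the pose as measured when the row begins, along the tool's axes as they then stand; what a row does not reach is not made up. A row lasts 1/8 s, in which the tool goes at most 62.5 mm and 10.7 degrees, less where a joint would pass 70% of its speed; a pose out of reach is approached as far as the arm can. A call is refused whole if a number of a shift passes 0.0625 or a number of a turn 10.7, either way. A call with a gripper value outside its range is refused whole. The fingers move at their own pace and stop on an object; "grip_force" is the grip in N (left out, the last holds). Time passes only in rows, so rows that do not move let the fingers close. It gives the time, the measured TCP pose, the force and the opening at its end, in the units of the state.
- r.observe(): the state, without advancing time (a new reading comes with each control period).
- r.get_image(name): name is "scene" or "side" or "wrist"; returns a dict with "image" (420x560x3 uint8, red, green, blue), "K" (3x3 intrinsics, pixels), "extrinsics" (4x4, takes a point from camera to world coordinates). Camera axes: x right, y down, z forward; pixel columns grow to the right and rows downward; lengths in m; the calibration is good to about 2 mm. The wrist camera is an equidistant fisheye: a pixel r from the principal point sees the ray r / f radians off the axis. A picture is of the moment at which its call begins. There is no depth.
- r.sign_off(): hands the job in, once; it reports no verdict.
The state is a dict: "clock": time; "joint_positions": joint angles; "dq": joint speeds; "joint_efforts": joint torques, N m; "tool_pos": TCP position; "tcp_rot": TCP orientation; "ft_force": force on the tool from outside, world axes, zero at the start; "moment": the same for the moment, N m; "width": opening from 0.0 (shut) to 1.0 (fully open).
Only numpy, scipy, OpenCV 4.12 (cv2) and the standard library are available. Lean on these libraries where they do the work, as an engineer would, in place of code of your own. Each camera call takes 0.05 s, during which the arm holds its last target. There are 200 camera calls.

TASK

Set the ground steel bush up for measuring: stand it upright on the comparator's stage close in front of the V-block and let go, then turn the small inner knob of the coaxial drive to bring the stage up until the bush is seated in the V and bears on the spring anvil with about 10 N (never over 20 N), and leave it so, hands off. The outer ring sets the cross position of the tailstock and is already adjusted: do not turn it, and leave the other things around where they are.

Things in the scene. Friction and masses are not known exactly. Their poses are not given: they have to be found in the camera images.
- comparator: Green bench comparator fixed to the bench, bed 150 (x) by 280 (y) by 40 mm high. Origin under the bed's centre, on the bench. x points away from the robot at yaw 0, y runs along the bed from the drive box with its two knobs (y = -95) over the steel stage to the tailstock (y = +112), z up. Nothing on it is higher than 130 mm. Heights 'up' are above the bench.
- knob_top (a point): Centre of the top of the black inner knob, 109 mm up, at x -20, y -95 mm on the comparator. The knob is round, 32 mm across, 24 mm tall, fluted, white line on top; it does not rise as it turns. Under it on the same upright axis lies the aluminium outer ring, 60 mm across, 16 mm tall, its top 27 mm below this point: fingertips must stay less than 25 mm below this point. Free room around it.
- inner_knob (a joint): Angle of the inner knob (rad), clockwise from above is positive; starts at 0 to 0.6, stop at 4.6. Rack and pinion: 1 rad moves the stage 10 mm along the comparator's +y, to the anvil. It stays where it is left (friction holds up to 15 N at the anvil). Free turning takes about 0.15 N m; each newton between bush and anvil adds 0.010 N m (10 N: 0.10 N m more).
- outer_ring (a joint): Angle of the outer ring (rad), clockwise from above is positive; 0 = as adjusted, must stay within 0.1 rad. It turns very lightly (0.025 N m), so rubbing on it turns it; by a cross shaft it moves the tailstock across the bed (comparator's +x), 5 mm per rad, to line the anvil up with the V.
- v_seat (a point): Point on the stage's top (64 mm up) under the axis of a bush seated in the V; at x 0, y 10 mm + 10 mm per rad of inner_knob on the comparator, same axes. The V-block (dark steel, 44 mm wide, 32 high, 120 degree V open to +y) is on its -y side, its arms end 12 mm before this point. The stage is 90 mm wide and reaches 28 mm past it in +y. The anvil's face starts 29 to 47 mm past it in +y.
- bush: Ground steel bush, a short plain tube on the mat: 36 mm outside diameter, 22 mm bore, 40 mm tall, about 0.2 kg, standing upright. Origin at the centre of its underside, z up along its axis. Stage, V and anvil are lightly oiled: pushed by the anvil, the bush slides back and centres itself in the V.
- tailstock: Green tailstock on the bed's +y end, 56 by 45 mm, 72 mm tall, origin under its centre (40 mm up). Its 22 mm steel barrel reaches to -y and carries a spring anvil (14 mm brass face), axis level, 84 mm up, in line with the V. The barrel's reach differs: the anvil's face is 55 to 68 mm from this origin, not measured, find it by feel or sight. The anvil yields 1 mm per 3 N from first touch.
- mat: Blue bench mat, 230 by 230 mm, 3 mm thick, fixed on the bench to the left. Origin under its centre.
- setting_ring: Brass setting ring, 52 mm across, 20 mm tall, standing flat on the mat. Origin at the centre of its underside. Leave it alone.
- v_block: Small loose dark steel block with a slot in the top, 44 by 40 mm, 36 mm tall, on the mat. Origin at the centre of its underside. Leave it alone.
- oiler: White plastic oil bottle with a red cap, 38 mm across, 85 mm tall, standing on the bench right of the comparator. Origin at the centre of its underside. Leave it alone.
Mind the look-alikes: they are no part of the job. Leave any brown or green look-alike of the bush alone.

How it is judged:
On the way, in this order (a step that is already met when the one before it is completed fails the run):
1. the bush stands on the stage in front of the V, let go, not yet on the anvil (distance between bush and v_seat below 0.02 m and angle between bush's own z axis and vertical below 0.08 rad and contact force between bush and tailstock below 1 N and contact force between the fingers and bush below 0.1 N and linear speed of bush below 0.02 m/s), for 0.3 s.
2. the bush is brought up onto the spring anvil by the inner knob (contact force between bush and tailstock above 5 N and distance between bush and v_seat below 0.0025 m and contact force between the fingers and bush below 0.1 N), for 0.2 s.
At the end, for the whole second after the job is handed in: The bush stands upright (within 0.08 rad) and at rest on the stage, seated in the V (its origin within 2.5 mm of v_seat), bearing on the anvil with 6 to 14 N, everything let go, and the outer ring within 0.1 rad of 0 (contact force between bush and tailstock between 6 and 14 N and distance between bush and v_seat below 0.0025 m and angle between bush's own z axis and vertical below 0.08 rad and linear speed of bush below 0.01 m/s and value of joint outer_ring between -0.1 and 0.1 rad); the robot touches nothing.
It fails at once if the outer ring is turned by more than 0.1 rad (value of joint outer_ring above 0.1 rad or value of joint outer_ring below -0.1 rad).
It fails at once if the bush is pressed on the anvil with more than 20 N (contact force between bush and tailstock above 20 N).
It fails at once if the setting ring, the loose block or the oil bottle is shifted by more than 15 mm (distance of any of setting_ring, v_block, oiler from where it was at the start of the episode above 0.015 m).
It also fails if it takes over 72 s, if anything falls off the work surface, if the arm or the gripper's body presses on something with over 40 N, if the wrist force passes 120 N, or if a joint passes its speed limit or range.

## Working session

There is one attempt and no reset: what is moved stays moved. The work goes in short steps, Python scripts to look and compute and a tool call to move; the robot and the scene stay as the last step left them, time stands still between calls to the robot, and variables do not carry over. Pictures are saved under pics/ and viewed, on a budget of 10 in all, crops included, one or two more only if the job needs it, and the job is handed in when it is done.

Besides the shell and the picture viewer there is one more tool, called after "Call:" by a JSON object that holds its "op" and its "data", one argument or row to a line. move_arm: Moves the arm, as the interface text tells. Its arguments: {"type":"object","properties":{"plan":{"type":"array","items":{"type":"array","items":{"type":"array","items":{"type":"number"}}}},"grip_force":{"type":"number"}},"required":["plan"]}

```bash
ls; mkdir -p pics; cat > h.py <<'E'
import numpy as np, cv2
from bench import r
def snap(n,f):
    d=r.get_image(n); cv2.imwrite(f,d["image"][:,:,::-1]); np.savez(f.replace('.png','.npz'),image=d["image"],K=d["K"],E=d["extrinsics"]); return d
def load(f): return np.load(f)
def ray(d,u,v,fish=False):
    K=d["K"];E=d["E"] if "E" in d else d["extrinsics"]
    x=(u-K[0,2])/K[0,0];y=(v-K[1,2])/K[1,1]
    if fish:
        t=np.hypot(x,y); s=np.sin(t)/t if t>1e-9 else 1; c=np.array([x*s,y*s,np.cos(t)])
    else: c=np.array([x,y,1.])
    w=E[:3,:3]@c; return E[:3,3],w/np.linalg.norm(w)
def plane(d,u,v,z,fish=False):
    o,w=ray(d,u,v,fish); return o+w*(z-o[2])/w[2]
def proj(d,p,fish=False):
    K=d["K"];E=d["E"] if "E" in d else d["extrinsics"]
    c=E[:3,:3].T@(np.asarray(p)-E[:3,3])
    if fish:
        h=np.hypot(c[0],c[1]);t=np.arctan2(h,c[2]);x,y=c[0]/h*t,c[1]/h*t
    else: x,y=c[0]/c[2],c[1]/c[2]
    return np.array([K[0,0]*x+K[0,2],K[1,1]*y+K[1,2]])
def tri(rays):
    A=np.zeros((3,3));b=np.zeros(3)
    for o,w in rays:
        P=np.eye(3)-np.outer(w,w);A+=P;b+=P@o
    return np.linalg.solve(A,b)
E
python3 - <<'E'
from h import *
for n in("scene","side","wrist"):
    d=snap(n,f"pics/{n}0.png");print(n,d["K"].round(1).tolist(),d["extrinsics"].round(3).tolist())
ims=[cv2.imread(f"pics/{n}0.png") for n in("scene","side","wrist")]
o=np.zeros((600,800,3),np.uint8)
o[:300,:400]=cv2.resize(ims[0],(400,300));o[:300,400:]=cv2.resize(ims[1],(400,300));o[300:,:400]=cv2.resize(ims[2],(400,300))
cv2.imwrite("pics/all0.png",o)
print(r.observe())
E
```

```text
pics
scene [[425.3, 0.0, 286.0], [0.0, 425.3, 207.3], [0.0, 0.0, 1.0]] [[-0.51, 0.716, -0.477, 0.928], [0.86, 0.435, -0.266, 0.263], [0.017, -0.546, -0.838, 0.908], [0.0, 0.0, 0.0, 1.0]]
side [[542.7, 0.0, 277.0], [0.0, 542.7, 204.9], [0.0, 0.0, 1.0]] [[0.906, -0.246, 0.346, 0.032], [-0.424, -0.498, 0.757, -0.977], [-0.014, -0.832, -0.555, 0.816], [0.0, 0.0, 0.0, 1.0]]
wrist [[325.2, 0.0, 275.6], [0.0, 325.2, 213.1], [0.0, 0.0, 1.0]] [[0.256, 0.93, 0.263, 0.093], [0.967, -0.246, -0.071, 0.648], [-0.002, 0.273, -0.962, 0.385], [0.0, 0.0, 0.0, 1.0]]
{'clock': 0.15, 'joint_positions': array([-1.35402724,  0.4681789 , -0.0115663 ,  1.60338808,  0.00599972,
        1.07138386, -0.05629056]), 'dq': array([ 0.00154636, -0.00394822,  0.00099658, -0.00237889,  0.00029055,
       -0.00080949, -0.00131682]), 'joint_efforts': array([ 9.15200799e-04, -5.20951688e+01, -1.22913765e-02, -2.43976289e+01,
       -5.65987802e-02,  1.53278833e-02,  1.21693147e-04]), 'tool_pos': array([0.16693486, 0.62778568, 0.23886645]), 'tcp_rot': array([ 0.09114733,  0.70116551, -0.09208314,  0.70112752]), 'ft_force': array([-0.11901628,  0.53189517,  0.44781268]), 'moment': array([-0.0484454 ,  0.00117181, -0.01853931]), 'width': 0.9999383792002712}
```

View pics/all0.png

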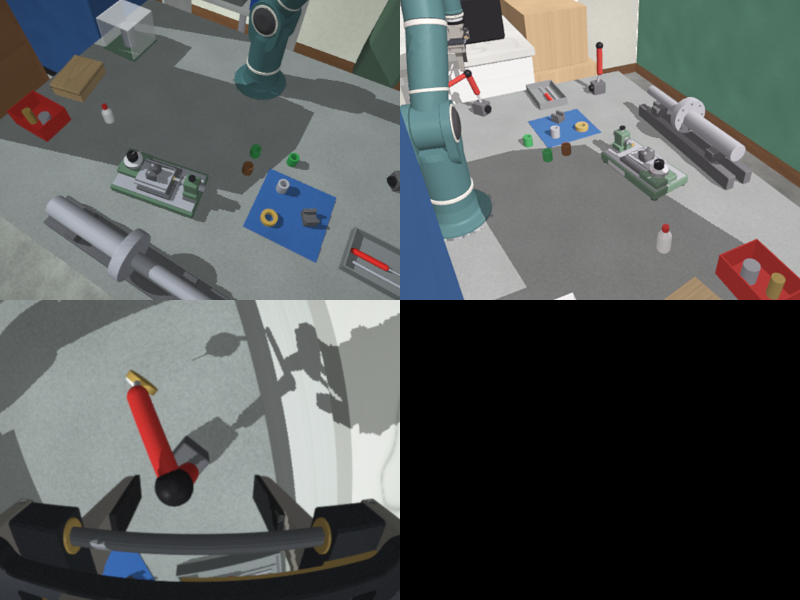

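The scene view shows the bush on the mat at about scene (395,260) and side (217,185). The look-alikes are brown at scene (346,236) and green at (357,211) and (410,224). The comparator is at scene (223,255). I'll enlarge both views next.

```bash
python3 - <<'E'
import cv2,numpy as np
a=cv2.imread("pics/scene0.png")[190:370,140:500]; b=cv2.imread("pics/side0.png")[140:290,150:420]
o=np.zeros((600,800,3),np.uint8)
A=cv2.resize(a,None,fx=1.65,fy=1.65,interpolation=2); o[:A.shape[0],:A.shape[1]]=A
B=cv2.resize(b,None,fx=2,fy=2,interpolation=2); o[300:600,:B.shape[1]]=B[:300]
cv2.imwrite("pics/crop1.png",o)
E
```

```text
(no output)
```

View pics/crop1.png

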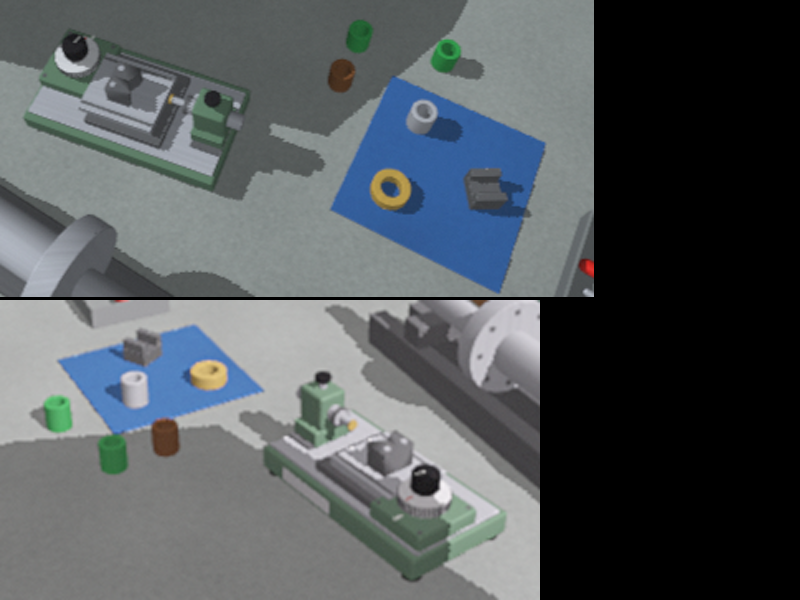

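```bash
python3 - <<'E'
from h import *
S=load("pics/scene0.npz");D=load("pics/side0.npz")
def c1(u,v):return (140+u/1.65,190+v/1.65)
def c2(u,v):return (150+u/2,140+(v-300)/2)
for n,a,b in(("bush top",(423,108),(134,377)),("knob",(75,42),(426,470)),("tailknob",(212,98),(322,377)),("vL",(125,68),(402,435)),("setring top",(391,184),(209,370)),("block",(485,178),(142,342))):
    p=tri([ray(S,*c1(*a)),ray(D,*c2(*b))]);print(n,p.round(4),plane(S,*c1(*a),p[2]).round(4),plane(D,*c2(*b),p[2]).round(4))
for n,u in(("bedA",(26,118)),("bedB",(213,184)),("bedC",(250,88))): print(n,plane(S,*c1(*u),.04).round(4))
for n,u in(("bedA",(410,575)),("bedB",(505,517)),("bedC",(265,450))): print(n,plane(D,*c2(*u),.04).round(4))
# masks: bush by low saturation inside mat
for X,box in((S,(370,240,420,290)),(D,(205,165,235,210))):
    im=X["image"];x0,y0,x1,y1=box
    h=cv2.cvtColor(im,cv2.COLOR_RGB2HSV)[y0:y1,x0:x1]
    m=((h[...,1]<70)&(h[...,2]>90)).astype(np.uint8)
    n,l,s,c=cv2.connectedComponentsWithStats(m);print([(s[i].tolist(),c[i].round(1)) for i in range(1,n) if s[i,4]>20])
E
```

```text
bush top [0.4192 0.2691 0.0439] [0.4186 0.2693 0.0439] [0.4194 0.2684 0.0439]
knob [ 0.6081 -0.1696  0.109 ] [ 0.6071 -0.1689  0.109 ] [ 0.6091 -0.1703  0.109 ]
tailknob [0.5892 0.0363 0.1231] [0.5897 0.036  0.1231] [0.5889 0.0367 0.1231]
vL [ 0.6136 -0.0937  0.1098] [ 0.6054 -0.0881  0.1098] [ 0.6211 -0.1003  0.1098]
setring top [0.5332 0.2757 0.022 ] [0.5319 0.2764 0.022 ] [0.534  0.2741 0.022 ]
block [0.4683 0.3777 0.034 ] [0.4659 0.3791 0.034 ] [0.4695 0.3745 0.034 ]
bedA [ 0.7099 -0.1875  0.04  ]
bedB [0.6586 0.0788 0.04  ]
bedC [0.5131 0.0491 0.04  ]
bedA [ 0.5462 -0.2466  0.04  ]
bedB [ 0.6965 -0.2091  0.04  ]
bedC [0.5082 0.0333 0.04  ]
[([0, 0, 5, 11, 29], array([1.5, 3.6])), ([19, 0, 31, 14, 227], array([38.8,  4.2])), ([17, 11, 18, 20, 284], array([25.4, 20.4]))]
[([10, 0, 16, 8, 67], array([18.6,  2.4])), ([5, 11, 14, 18, 222], array([11.9, 19.3])), ([5, 36, 18, 9, 88], array([14.1, 41.4]))]
```

```bash
cat >> h.py <<'E'
from scipy.spatial.transform import Rotation as Ro
def go(p,yaw):
    "tool shift and turn (deg) to bring TCP to p, tool down, tool y at heading yaw (mod pi)"
    o=r.observe();R=Ro.from_quat(o["tcp_rot"]);M=R.as_matrix()
    best=None
    for y in(yaw,yaw+np.pi):
        Y=np.array([np.cos(y),np.sin(y),0]);X=np.array([0,0,-1.]);T=Ro.from_matrix(np.c_[X,Y,np.cross(X,Y)])
        v=(R.inv()*T).as_rotvec(degrees=True)
        if best is None or np.linalg.norm(v)<np.linalg.norm(best):best=v
    print("t",round(o["clock"],2),"tcp",o["tool_pos"].round(4),"tool y heading",np.arctan2(M[1,1],M[0,1]).round(3),"tilt",np.degrees(np.arccos(-M[2,0])).round(2),"q7",o["joint_positions"][6].round(2),"w",round(o["width"],3),"F",o["ft_force"].round(2))
    print("shift tool (mm)",(M.T@(np.array(p)-o["tool_pos"])*1000).round(1),"turn deg",best.round(2))
E
python3 - <<'E'
from h import *
go([.419,.269,.2],.19); go([.419,.269,.2],1.76)
for n,u in(("g1",(447,50)),("g2",(360,32)),("br",(342,70))): print(n,plane(load("pics/scene0.npz"),140+u[0]/1.65,190+u[1]/1.65,.04).round(3))
E
```

```text
t 0.15 tcp [0.1669 0.6278 0.2389] tool y heading 1.311 tilt 0.08 q7 -0.06 w 1.0 F [-0.12  0.53  0.45]
shift tool (mm) [  39.3 -281.9  335.8] turn deg [6.423e+01 5.000e-02 6.000e-02]
t 0.15 tcp [0.1669 0.6278 0.2389] tool y heading 1.311 tilt 0.08 q7 -0.06 w 1.0 F [-0.12  0.53  0.45]
shift tool (mm) [  39.3 -281.9  335.8] turn deg [-2.573e+01 -1.000e-02  8.000e-02]
g1 [0.311 0.263 0.04 ]
g2 [0.348 0.141 0.04 ]
br [0.42  0.147 0.04 ]
```

Call:
{"op": "move_arm", "data": {
  "plan": [
    [[0.4,0.004,-0.028,0.0336,0,0,0],[0.4,0.004,-0.028,0.0336,0,0,0],[0.4,0.004,-0.028,0.0336,0,0,0],[0.4,0.004,-0.028,0.0336,0,0,0],[0.4,0.004,-0.028,0.0336,0,0,0],[0.4,0.004,-0.028,0.0336,0,0,0],[0.4,0.004,-0.028,0.0336,0,0,0],[0.4,0.004,-0.028,0.0336,0,0,0],[0.4,0.004,-0.028,0.0336,0,0,0],[0.4,0.004,-0.028,0.0336,0,0,0],[0.4,0,0,0,9.2,0,0],[0.4,0,0,0,9.2,0,0],[0.4,0,0,0,9.2,0,0],[0.4,0,0,0,9.2,0,0],[0.4,0,0,0,9.2,0,0],[0.4,0,0,0,9.2,0,0],[0.4,0,0,0,9.2,0,0],[0.4,0,0,0,0,0,0]]
  ]
}}

```text
clock: 2.4
tool_pos: [0.426, 0.2566, 0.1944]
tcp_rot: [0.459, 0.536, -0.464, 0.536]
ft_force: [-0.3, 0.0, 0.4]
width: 0.698
```

```bash
python3 - <<'E'
from h import *
go([.419,.269,.2],.19)
snap("wrist","pics/wrist1.png"); d=load("pics/wrist1.npz"); print(d["E"].round(3).tolist()); print(proj(d,[.419,.269,.043],True))
E
```

```text
t 2.4 tcp [0.426  0.2566 0.1944] tool y heading 0.15 tilt 0.39 q7 -0.34 w 0.698 F [-0.27  0.04  0.37]
shift tool (mm) [ -5.6  -5.1 -13.3] turn deg [-2.29  0.26  0.29]
[[0.989, 0.146, 0.037, 0.415], [0.15, -0.95, -0.275, 0.334], [-0.005, 0.277, -0.961, 0.34], [0.0, 0.0, 0.0, 1.0]]
[270.66062302 191.33248925]
```

View pics/wrist1.png

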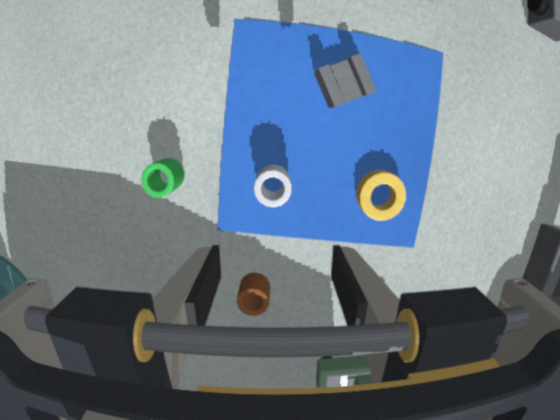

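The bush's bright rim is at wrist (273,187), where I predicted (271,191). The brown look-alike is at (254,294), the green one at (162,178), the brass ring at (382,195) and the slotted block at (346,80). The grey steel tube on the mat is the one to take. I'll fit its rim for the exact position.

```bash
python3 - <<'E'
from h import *
d=load("pics/wrist1.npz");im=d["image"]
h=cv2.cvtColor(im,cv2.COLOR_RGB2HSV);m=np.zeros(im.shape[:2],np.uint8);m[160:215,245:300]=((h[...,1]<60)&(h[...,2]>150))[160:215,245:300]*255
cs,_=cv2.findContours(m,cv2.RETR_EXTERNAL,cv2.CHAIN_APPROX_NONE);c=max(cs,key=cv2.contourArea);e=cv2.fitEllipse(c);print(e)
p=plane(d,*e[0],.043,True);print(p)
S=load("pics/scene0.npz");D=load("pics/side0.npz")
print(tri([ray(d,*e[0],True),ray(S,396.4,255.5),ray(D,217,178.5)]))
go([p[0],p[1],.10],.19)
E
```

```text
((272.3871765136719, 187.8490447998047), (36.30107879638672, 36.6856803894043), 55.8144645690918)
[0.42010461 0.27253552 0.043     ]
[0.41956139 0.27077946 0.04295209]
t 2.45 tcp [0.4259 0.2567 0.1944] tool y heading 0.151 tilt 0.39 q7 -0.34 w 0.699 F [ 0.66  0.03 -0.54]
shift tool (mm) [ 94.3  -2.9 -17. ] turn deg [-2.21  0.25  0.3 ]
```

Call:
{"op": "move_arm", "data": {
  "plan": [
    [[0.4,0.02,-0.0015,-0.008,-1.1,0.1,0.15],[0.4,0.02,-0.0015,-0.008,-1.1,0.1,0.15],[0.4,0.025,0,0,0,0,0],[0.4,0.02,0,0,0,0,0],[0.4,0.01,0,0,0,0,0],[0.4,0,0,0,0,0,0]]
  ]
}}

```text
clock: 3.2
tool_pos: [0.4206, 0.273, 0.0972]
tcp_rot: [0.446, 0.549, -0.445, 0.549]
ft_force: [0.3, 0.2, -0.0]
width: 0.703
```

```bash
python3 - <<'E'
from h import *
go([.42,.2715,.036],.19)
E
```

```text
t 3.2 tcp [0.4206 0.273  0.0972] tool y heading 0.207 tilt 0.1 q7 -0.25 w 0.703 F [ 0.31  0.17 -0.04]
shift tool (mm) [61.2 -1.   1.5] turn deg [ 1.   -0.06 -0.08]
```

Call:
{"op": "move_arm", "data": {
  "plan": [
    [[0.4,0.02,-0.0005,0.0007,0.5,0,0],[0.4,0.02,-0.0005,0.0007,0.4,0,0],[0.4,0.014,0,0,0,0,0],[0.4,0.007,0,0,0,0,0],[0.4,0,0,0,0,0,0],[-1,0,0,0,0,0,0],[-1,0,0,0,0,0,0],[-1,0,0,0,0,0,0],[-1,0,0,0,0,0,0],[-1,0,0,0,0,0,0]]
  ],
  "grip_force": 20
}}

```text
clock: 4.45
tool_pos: [0.4234, 0.2742, 0.0392]
tcp_rot: [0.453, 0.546, -0.445, 0.547]
ft_force: [0.5, -0.9, -1.2]
width: 0.386
```

```bash
python3 - <<'E'
from h import *
go([.42,.2715,.036],.19)
E
```

```text
t 4.45 tcp [0.4234 0.2742 0.0392] tool y heading 0.195 tilt 0.65 q7 -0.21 w 0.386 F [ 0.53 -0.85 -1.2 ]
shift tool (mm) [ 3.2 -3.9  2.1] turn deg [ 0.28 -0.35 -0.54]
```

Call:
{"op": "move_arm", "data": {
  "plan": [
    [[-1,-0.02,0,0,0,0,0],[-1,-0.05,0,0,0,0,0],[-1,-0.05,0,0,0,0,0],[-1,-0.05,0,0,0,0,0],[-1,-0.05,0,0,0,0,0],[-1,0,0,0,0,0,0]]
  ]
}}

```text
clock: 5.2
tool_pos: [0.4203, 0.2715, 0.2639]
tcp_rot: [0.451, 0.546, -0.447, 0.546]
ft_force: [-0.3, -0.5, -2.9]
width: 0.387
```

```bash
cat >>h.py <<'E'
def comp(knob,yaw,p):
    c,s=np.cos(yaw),np.sin(yaw);R=np.array([[c,-s],[s,c]]);q=np.array(knob[:2])+R@(np.array(p[:2])-[-.02,-.095]);return np.r_[q,p[2]]
E
python3 - <<'E'
from h import *
k=(.608,-.1696)
v=comp(k,.19,(0,.013,.064));print(v)
go([v[0],v[1],.22],.19)
E
```

```text
[ 0.60724332 -0.05976636  0.064     ]
t 5.2 tcp [0.4203 0.2715 0.2639] tool y heading 0.194 tilt 0.34 q7 -0.37 w 0.387 F [-0.29 -0.47 -2.91]
shift tool (mm) [ 43.1 119.2 361.3] turn deg [ 0.26 -0.2  -0.27]
```

Call:
{"op": "move_arm", "data": {
  "plan": [
    [[-1,0.003,0.015,0.035,0,0,0],[-1,0.003,0.015,0.035,0,0,0],[-1,0.003,0.015,0.035,0,0,0],[-1,0.003,0.015,0.035,0,0,0],[-1,0.003,0.015,0.035,0,0,0],[-1,0.003,0.015,0.035,0,0,0],[-1,0.003,0.015,0.035,0,0,0],[-1,0,0.01,0.02,0,0,0],[-1,0,0,0,0,0,0],[-1,0,0,0,0,0,0]]
  ]
}}

```text
clock: 6.45
tool_pos: [0.5789, 0.0263, 0.2242]
tcp_rot: [0.442, 0.552, -0.454, 0.542]
ft_force: [0.4, -0.2, -1.7]
width: 0.386
```

```bash
python3 - <<'E'
from h import *
k=(.608,-.1696)
v=comp(k,.19,(0,.013,.064))
go([v[0],v[1],.22],.19)
snap("wrist","pics/wrist2.png"); d=load("pics/wrist2.npz")
for p in((-.02,-.095,.109),(0,.013,.064),(0,.112,.112)):print(p,proj(d,comp(k,.19,p),True))
im=cv2.imread("pics/wrist2.png")[60:340,100:460]
cv2.imwrite("pics/w2c.png",cv2.resize(im,None,fx=2,fy=2,interpolation=2))
E
```

```text
t 6.45 tcp [0.5789 0.0263 0.2242] tool y heading 0.198 tilt 1.3 q7 0.29 w 0.386 F [ 0.39 -0.24 -1.67]
shift tool (mm) [ 3.9 10.9 89.9] turn deg [ 0.46 -0.02  1.3 ]
(-0.02, -0.095, 0.109) [268.54628001 386.70129822]
(0, 0.013, 0.064) [288.82258391 285.71525197]
(0, 0.112, 0.112) [292.44998981 207.16404008]
```

View pics/w2c.png

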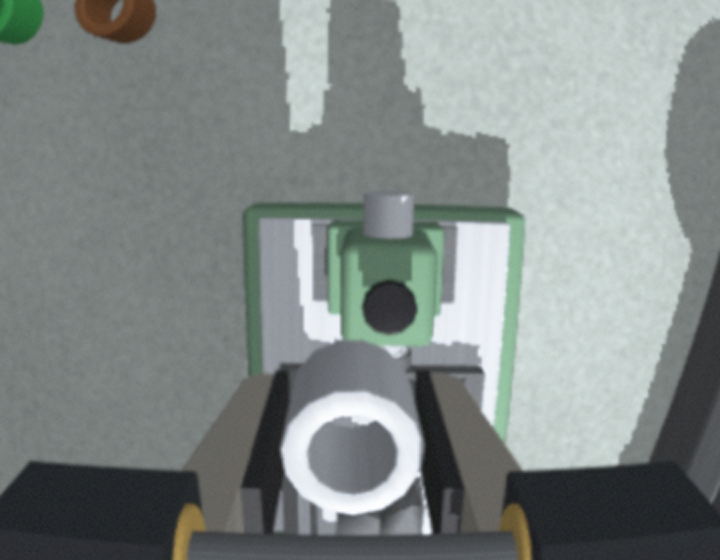

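Wrist view 2: the bush is held at crop (352,450) and covers the V. The bed's end edge and the tailstock knob (389,306) are visible. The camera looks to +y, so I'll go past over the drive to see the V, the knob and the anvil.

Call:
{"op": "move_arm", "data": {
  "plan": [
    [[-1,-0.002,0.0015,0.036,0.05,0,0.2],[-1,-0.002,0.0015,0.036,0.05,0,0.2],[-1,-0.002,0.0015,0.036,0.05,0,0.2],[-1,-0.002,0.0015,0.036,0.05,0,0.2],[-1,-0.002,0.0015,0.036,0.05,0,0.2],[-1,-0.002,0.0015,0.036,0.05,0,0.2],[-1,-0.002,0.0015,0.025,0,0,0],[-1,0,0,0.01,0,0,0],[-1,0,0,0,0,0,0],[-1,0,0,0,0,0,0]]
  ]
}}

```text
clock: 7.75
tool_pos: [0.6398, -0.2064, 0.2344]
tcp_rot: [0.444, 0.555, -0.442, 0.547]
ft_force: [0.4, 0.9, -2.2]
width: 0.384
```

```bash
python3 - <<'E'
from h import *
k=(.608,-.1696)
v=comp(k,.19,(0,.013,.064))
go([v[0],v[1],.22],.19)
snap("wrist","pics/wrist3.png"); d=load("pics/wrist3.npz")
for p in((-.02,-.095,.109),(0,.013,.064),(0,.112,.112)):print(p,proj(d,comp(k,.19,p),True))
im=cv2.imread("pics/wrist3.png")[60:340,100:460]
cv2.imwrite("pics/w3c.png",cv2.resize(im,None,fx=2,fy=2,interpolation=2))
E
```

```text
t 7.75 tcp [ 0.6398 -0.2064  0.2344] tool y heading 0.216 tilt 0.67 q7 0.72 w 0.384 F [ 0.36  0.86 -2.21]
shift tool (mm) [  16.    -0.4 -150.1] turn deg [ 1.47 -0.62  0.26]
(-0.02, -0.095, 0.109) [248.33663736 165.88094506]
(0, 0.013, 0.064) [275.60640259  51.79562451]
(0, 0.112, 0.112) [278.34743399 -59.17390047]
```

View pics/w3c.png

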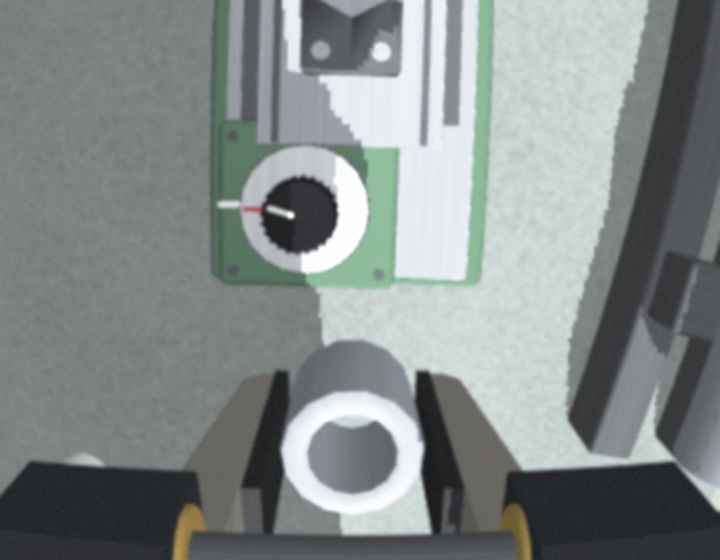

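```bash
python3 - <<'E'
from h import *
d=load("pics/wrist3.npz")
f=lambda u,v,z:plane(d,100+u/2,60+v/2,z,True)
for a,b in(((214,200),(217,30)),((484,200),(492,30)),((483,230),(490,80))):
    p,q=f(*a,.04),f(*b,.04);w=q-p;print(p.round(4),q.round(4),"yaw",np.arctan2(-w[0],w[1]).round(3))
kn=f(299,214,.109);print("knob",kn)
S=load("pics/scene0.npz");D=load("pics/side0.npz")
print("tri",tri([ray(d,249.5,167,True),ray(S,185.5,215.5),ray(D,363,225)]))
im=cv2.imread("pics/wrist3.png")[0:150,175:375]
cv2.imwrite("pics/w3t.png",cv2.resize(im,None,fx=4,fy=4,interpolation=2))
E
```

```text
[ 0.5589 -0.1817  0.04  ] [ 0.5422 -0.092   0.04  ] yaw 0.184
[ 0.6995 -0.1509  0.04  ] [ 0.6829 -0.061   0.04  ] yaw 0.183
[ 0.703  -0.1667  0.04  ] [ 0.6877 -0.0877  0.04  ] yaw 0.192
knob [ 0.60915684 -0.17033075  0.109     ]
tri [ 0.60845749 -0.16978216  0.10895665]
```

View pics/w3t.png

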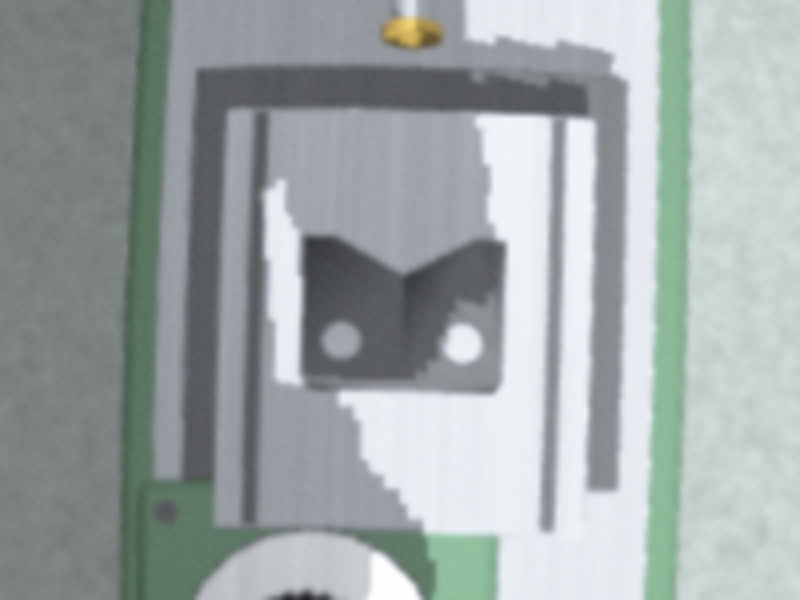

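Wrist 3 shows the V notch apex at crop (404,275), the arm ends at v=239, the stage's front edge at v=112 and the brass anvil face at (411,35). I'll convert these to comparator coordinates.

```bash
python3 - <<'E'
from h import *
d=load("pics/wrist3.npz");k=np.array([.6085,-.1698]);yaw=.188
c,s=np.cos(yaw),np.sin(yaw);R=np.array([[c,-s],[s,c]])
L=lambda u,v,z:(R.T@(plane(d,175+u/4,v/4,z,True)[:2]-k)+[-.02,-.095]).round(4)
for n,a in dict(apex=(404,275,.096),armL=(320,237,.096),armR=(490,240,.096),stageL=(230,110,.064),stageR=(592,117,.064),anvil=(411,35,.084),anvlow=(411,47,.078),anvtop=(411,22,.091)).items():print(n,L(*a))
o=r.observe(); v=comp(k,yaw,(0,.015,.064));print(v)
go([*v[:2],.2],yaw)
im=d["image"][240:345,225:330];g=cv2.cvtColor(im,cv2.COLOR_RGB2GRAY)
cs,_=cv2.findContours((g>215).astype(np.uint8),cv2.RETR_EXTERNAL,cv2.CHAIN_APPROX_NONE);C=max(cs,key=cv2.contourArea);e=cv2.fitEllipse(C);print(e)
p=plane(d,e[0][0]+225,e[0][1]+240,o["tool_pos"][2]+.004,True);M=Ro.from_quat(o["tcp_rot"]).as_matrix();print("bush top in tool",M.T@(p-o["tool_pos"]))
E
```

```text
apex [ 0.0005 -0.0097]
armL [-0.018  -0.0014]
armR [ 0.0188 -0.001 ]
stageL [-0.0435  0.0388]
stageR [0.0448 0.0395]
anvil [0.0003 0.0518]
anvlow [0.0003 0.0509]
anvtop [0.0003 0.0525]
[ 0.6075892  -0.05800031  0.064     ]
t 7.8 tcp [ 0.6399 -0.2063  0.2344] tool y heading 0.216 tilt 0.68 q7 0.72 w 0.386 F [-0.21 -0.09 -3.35]
shift tool (mm) [  36.     0.4 -151.4] turn deg [ 1.6  -0.62  0.26]
((51.72385787963867, 48.26637649536133), (63.55025863647461, 68.36762237548828), 112.9696044921875)
bush top in tool [-0.00402644  0.00082169  0.00205946]
```

Call:
{"op": "move_arm", "data": {
  "plan": [
    [[-1,0,0,-0.03,0.4,-0.15,0.05],[-1,0,0,-0.03,0.4,-0.15,0.05],[-1,0,0,-0.03,0.4,-0.15,0.05],[-1,0,0,-0.03,0.4,-0.1,0.05],[-1,0,0,-0.02,0,0,0],[-1,0,0,-0.008,0,0,0],[-1,0,0,0,0,0,0],[-1,0,0,0,0,0,0]]
  ]
}}

```text
clock: 8.8
tool_pos: [0.6086, -0.0524, 0.2358]
tcp_rot: [0.45, 0.546, -0.449, 0.545]
ft_force: [-0.1, -1.2, -2.9]
width: 0.391
```

```bash
python3 - <<'E'
from h import *
k=np.array([.6085,-.1698]);yaw=.188
v=comp(k,yaw,(-.0005,.017,.064));print(v)
go([*v[:2],.115],yaw)
E
```

```text
[ 0.60672422 -0.056129    0.064     ]
t 8.8 tcp [ 0.6086 -0.0524  0.2358] tool y heading 0.193 tilt 0.12 q7 0.44 w 0.391 F [-0.09 -1.23 -2.9 ]
shift tool (mm) [120.8  -2.6   3.6] turn deg [ 0.29 -0.12 -0.  ]
```

Call:
{"op": "move_arm", "data": {
  "plan": [
    [[-1,0.03,-0.0012,0.0016,0.2,0,0],[-1,0.03,-0.0012,0.0016,0,0,0],[-1,0.03,0,0,0,0,0],[-1,0.015,0,0,0,0,0],[-1,0.005,0,0,0,0,0],[-1,0,0,0,0,0,0]]
  ]
}}

```text
clock: 9.55
tool_pos: [0.6112, -0.0629, 0.1266]
tcp_rot: [0.455, 0.541, -0.451, 0.546]
ft_force: [0.9, 0.5, -2.7]
width: 0.386
```

```bash
python3 - <<'E'
from h import *
k=np.array([.6085,-.1698]);yaw=.188
v=comp(k,yaw,(-.0005,.017,.064))
go([*v[:2],.1002],yaw)
E
```

```text
t 9.55 tcp [ 0.6112 -0.0629  0.1266] tool y heading 0.181 tilt 0.5 q7 0.52 w 0.386 F [ 0.86  0.49 -2.72]
shift tool (mm) [26.4 -3.4 -7.5] turn deg [-0.41  0.1  -0.49]
```

Call:
{"op": "move_arm", "data": {
  "plan": [
    [[-1,0,-0.0017,-0.0035,0,0,-0.2],[-1,0,-0.0017,-0.0035,-0.2,0,-0.2],[-1,0,0,0,0,0,0],[-1,0.006,0,0,0,0,0],[-1,0.006,0,0,0,0,0],[-1,0,0,0,0,0,0]]
  ]
}}

```text
clock: 10.3
tool_pos: [0.6065, -0.0567, 0.1146]
tcp_rot: [0.452, 0.543, -0.452, 0.545]
ft_force: [0.8, 0.4, -2.9]
width: 0.389
```

```bash
python3 - <<'E'
from h import *
k=np.array([.6085,-.1698]);yaw=.188
v=comp(k,yaw,(-.0005,.017,.064))
go([*v[:2],.1002],yaw)
E
```

```text
t 10.3 tcp [ 0.6065 -0.0567  0.1146] tool y heading 0.184 tilt 0.17 q7 0.51 w 0.389 F [ 0.76  0.43 -2.88]
shift tool (mm) [14.4  0.3 -0.6] turn deg [-0.21  0.13 -0.11]
```

Call:
{"op": "move_arm", "data": {
  "plan": [
    [[-1,0.005,0,-0.0005,0,0,0],[-1,0.004,0,0,0,0,0],[-1,0.002,0,0,0,0,0],[-1,0,0,0,0,0,0]]
  ]
}}

```text
clock: 10.8
tool_pos: [0.6064, -0.0565, 0.1026]
tcp_rot: [0.452, 0.543, -0.452, 0.545]
ft_force: [-0.4, -0.2, -2.5]
width: 0.385
```

```bash
python3 - <<'E'
from h import *
k=np.array([.6085,-.1698]);yaw=.188
v=comp(k,yaw,(-.0005,.017,.064))
go([*v[:2],.1002],yaw)
E
```

```text
t 10.8 tcp [ 0.6064 -0.0565  0.1026] tool y heading 0.184 tilt 0.17 q7 0.52 w 0.385 F [-0.37 -0.21 -2.53]
shift tool (mm) [ 2.4  0.4 -0.3] turn deg [-0.23  0.14 -0.09]
```

Call:
{"op": "move_arm", "data": {
  "plan": [
    [[-1,0.001,0,0,0,0,0],[-1,0.001,0,0,0,0,0],[-1,0,0,0,0,0,0]]
  ]
}}

```text
clock: 11.18
tool_pos: [0.6066, -0.0565, 0.1007]
tcp_rot: [0.452, 0.543, -0.452, 0.545]
ft_force: [-0.2, 0.6, -1.3]
width: 0.389
```

```bash
python3 - <<'E'
from h import *
k=np.array([.6085,-.1698]);yaw=.188
v=comp(k,yaw,(-.0005,.017,.064))
go([*v[:2],.1002],yaw)
E
```

```text
t 11.18 tcp [ 0.6066 -0.0565  0.1007] tool y heading 0.184 tilt 0.19 q7 0.52 w 0.389 F [-0.2   0.61 -1.31]
shift tool (mm) [ 0.5  0.2 -0.4] turn deg [-0.23  0.15 -0.12]
```

Call:
{"op": "move_arm", "data": {
  "plan": [
    [[-1,0.0008,0,0,0,0,0],[-1,0,0,0,0,0,0],[-0.1,0,0,0,0,0,0],[0.2,0,0,0,0,0,0],[0.4,0,0,0,0,0,0],[0.4,0,0,0,0,0,0],[0.4,0,0,0,0,0,0],[0.4,0,0,0,0,0,0],[0.4,0,0,0,0,0,0]]
  ]
}}

```text
clock: 12.3
tool_pos: [0.6078, -0.0567, 0.1012]
tcp_rot: [0.453, 0.542, -0.451, 0.546]
ft_force: [-0.8, 0.6, 0.3]
width: 0.7
```

```bash
python3 - <<'E'
from h import *
k=np.array([.6085,-.1698]);yaw=.188
v=comp(k,yaw,(-.0005,.017,.064))
go([*v[:2],.1002],yaw)
E
```

```text
t 12.3 tcp [ 0.6078 -0.0567  0.1012] tool y heading 0.184 tilt 0.33 q7 0.52 w 0.7 F [-0.79  0.57  0.26]
shift tool (mm) [ 1.  -1.  -0.8] turn deg [-0.23  0.18 -0.28]
```

Call:
{"op": "move_arm", "data": {
  "plan": [
    [[0.4,-0.02,-0.001,-0.0005,0,0,0],[0.4,-0.04,0,0,0,0,0],[0.4,-0.04,0,0,0,0,0],[0.4,-0.03,0,0,0,0,0],[0.4,0,0,0.036,0,0,0],[0.4,0,0,0.036,0,0,0],[0.4,0,0,0.036,0,0,0],[0.4,0,0,0.03,0,0,0],[0.4,0,0,0.01,0,0,0],[0.4,0,0,0,0,0,0],[0.4,0,0,0,0,0,0]]
  ]
}}

```text
clock: 13.68
tool_pos: [0.6353, -0.2033, 0.25]
tcp_rot: [0.455, 0.54, -0.447, 0.549]
ft_force: [-0.8, -0.2, 0.1]
width: 0.699
```

```bash
python3 - <<'E'
from h import *
k=np.array([.6085,-.1698]);yaw=.188
v=comp(k,yaw,(-.02,-.095,.109))
go([*v[:2],.12],yaw)
snap("wrist","pics/wrist4.png")
im=cv2.imread("pics/wrist4.png")[0:225,125:425]
cv2.imwrite("pics/w4c.png",cv2.resize(im,None,fx=2.6,fy=2.6,interpolation=2))
E
```

```text
t 13.68 tcp [ 0.6353 -0.2033  0.25  ] tool y heading 0.187 tilt 0.99 q7 0.69 w 0.699 F [-0.76 -0.22  0.09]
shift tool (mm) [129.5 -22.3 -38.4] turn deg [-0.05  0.24 -0.96]
```

View pics/w4c.png

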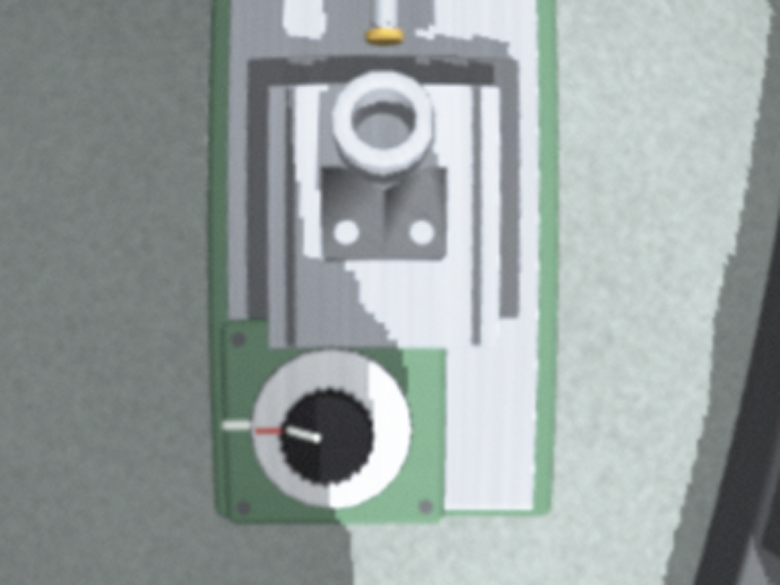

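Wrist 4 shows the bush upright and free in front of the V. Its rim is at crop (383,124), the anvil at (383,36), and the knob centre at (328,437) with its white line a little clockwise of the mark.

```bash
cat >> h.py <<'E'
kn=np.array([.6085,-.1698]);yaw=.188
def L(d,u,v,z):
    c,s=np.cos(yaw),np.sin(yaw);R=np.array([[c,-s],[s,c]])
    return (R.T@(plane(d,u,v,z,True)[:2]-kn)+[-.02,-.095]).round(4)
def rim(d,box,th=175):
    x0,y0,x1,y1=box;g=cv2.cvtColor(d["image"],cv2.COLOR_RGB2GRAY)[y0:y1,x0:x1]
    cs,_=cv2.findContours((g>th).astype(np.uint8),0,1);C=max(cs,key=cv2.contourArea);return C
E
python3 - <<'E'
from h import *
d=load("pics/wrist4.npz");c=lambda u,v:(125+u/2.6,v/2.6)
for n,a in dict(bush=(383,124,.104),knob=(328,437,.109),armL=(330,168,.096),armR=(440,168,.096),stageL=(270,86,.064),stageR=(495,88,.064),anv=(384,37,.084),anvlow=(384,44,.077)).items():print(n,L(d,*c(*a[:2]),a[2]))
p=comp(kn,yaw,(-.02,-.095,.109));go([*p[:2],.18],yaw)
E
```

```text
bush [0.     0.0128]
knob [-0.019 -0.096]
armL [-0.0184 -0.0015]
armR [ 0.02   -0.0015]
stageL [-0.0437  0.0391]
stageR [0.044  0.0382]
anv [0.0005 0.0522]
anvlow [0.0006 0.0517]
t 13.72 tcp [ 0.6353 -0.2031  0.25  ] tool y heading 0.187 tilt 0.99 q7 0.69 w 0.699 F [ 1.15 -0.25 -0.37]
shift tool (mm) [ 69.5 -21.3 -38. ] turn deg [-0.03  0.23 -0.97]
```

Call:
{"op": "move_arm", "data": {
  "plan": [
    [[0.2,0.01,-0.007,-0.0125,0,0.1,-0.4],[0.2,0.02,-0.007,-0.0125,0,0.1,-0.3],[0.2,0.02,-0.007,-0.0125,0,0,-0.3],[0.2,0.01,0,0,0,0,0],[0.2,0,0,0,0,0,0],[0.2,0,0,0,0,0,0]]
  ]
}}

```text
clock: 14.48
tool_pos: [0.6061, -0.1621, 0.1864]
tcp_rot: [0.449, 0.548, -0.449, 0.545]
ft_force: [-0.8, 0.0, -0.1]
width: 0.603
```

```bash
python3 - <<'E'
from h import *
go([.609,-.170,.114],yaw)
E
```

```text
t 14.47 tcp [ 0.6061 -0.1621  0.1864] tool y heading 0.195 tilt 0.23 q7 0.67 w 0.603 F [-0.75  0.01 -0.08]
shift tool (mm) [72.4  1.6  8.5] turn deg [ 0.38 -0.16  0.17]
```

Call:
{"op": "move_arm", "data": {
  "plan": [
    [[0.2,0.015,0.0008,0.004,0.2,-0.1,0.1],[0.2,0.015,0.0008,0.004,0.2,0,0],[0.2,0.01,0,0,0,0,0],[0.2,0,0,0,0,0,0]]
  ]
}}

```text
clock: 14.98
tool_pos: [0.6096, -0.1715, 0.1438]
tcp_rot: [0.451, 0.544, -0.452, 0.544]
ft_force: [0.3, 0.2, 0.1]
width: 0.602
```

```bash
python3 - <<'E'
from h import *
go([.609,-.170,.114],yaw)
E
```

```text
t 14.97 tcp [ 0.6096 -0.1715  0.1438] tool y heading 0.185 tilt 0.03 q7 0.7 w 0.602 F [0.26 0.24 0.09]
shift tool (mm) [29.8 -0.3 -1.6] turn deg [-0.14 -0.    0.03]
```

Call:
{"op": "move_arm", "data": {
  "plan": [
    [[0.2,0.012,0,-0.001,0,0,0],[0.2,0.01,0,-0.0005,0,0,0],[0.2,0.005,0,0,0,0,0],[0.2,0,0,0,0,0,0]]
  ]
}}

```text
clock: 15.48
tool_pos: [0.6095, -0.1697, 0.115]
tcp_rot: [0.451, 0.544, -0.452, 0.544]
ft_force: [0.3, -0.2, -0.1]
width: 0.6
```

```bash
python3 - <<'E'
from h import *
go([.609,-.170,.114],yaw)
E
```

```text
t 15.47 tcp [ 0.6095 -0.1697  0.115 ] tool y heading 0.186 tilt 0.02 q7 0.71 w 0.6 F [ 0.3  -0.21 -0.06]
shift tool (mm) [ 1.  -0.5  0.2] turn deg [-0.12 -0.    0.02]
```

Call:
{"op": "move_arm", "data": {
  "plan": [
    [[-1,0,0,0,0,0,0],[-1,0,0,0,0,0,0],[-1,0,0,0,0,0,0],[-1,0,0,0,0,0,0],[-1,0,0,0,8,0,0],[-1,0,0,0,8,0,0]]
  ],
  "grip_force": 30
}}

```text
clock: 16.23
tool_pos: [0.6087, -0.1702, 0.1155]
tcp_rot: [-0.524, -0.474, 0.525, -0.474]
ft_force: [-0.3, -0.5, -1.8]
width: 0.34
```

```bash
python3 - <<'E'
from h import *
go([.609,-.170,.114],yaw); o=r.observe();print(o["moment"].round(3),o["joint_efforts"].round(3))
E
```

```text
t 16.23 tcp [ 0.6087 -0.1702  0.1155] tool y heading -0.101 tilt 0.06 q7 0.47 w 0.34 F [-0.28 -0.52 -1.79]
shift tool (mm) [ 1.5  0.3 -0.2] turn deg [-16.57  -0.02   0.06]
[-0.15   0.339  0.147] [  0.799 -52.898   7.985 -20.121  -0.122  -0.187   0.847]
```

Call:
{"op": "move_arm", "data": {
  "plan": [
    [[-1,0,0,0,10,0,0],[-1,0,0,0,10,0,0],[-1,0,0,0,10,0,0],[-1,0,0,0,10,0,0],[-1,0,0,0,10,0,0],[-1,0,0,0,10,0,0],[-1,0,0,0,10,0,0],[-1,0,0,0,10,0,0]]
  ]
}}

```text
clock: 17.23
tool_pos: [0.6101, -0.1715, 0.1155]
tcp_rot: [0.708, 0.01, -0.706, 0.013]
ft_force: [-1.2, -2.3, -0.7]
width: 0.337
```

```bash
cat >> h.py <<'E'
def chk():
    go([.609,-.170,.115],yaw); o=r.observe();print("turned",round((.186-np.arctan2(*Ro.from_quat(o["tcp_rot"]).as_matrix()[[1,0],1])),3),"M",o["moment"].round(3),"tau7",o["joint_efforts"][6].round(3))
E
python3 -c "
from h import *
chk()"
```

```text
t 17.23 tcp [ 0.6101 -0.1715  0.1155] tool y heading -1.539 tilt 0.29 q7 -0.73 w 0.337 F [-1.18 -2.28 -0.72]
shift tool (mm) [ 0.5 -1.6  1. ] turn deg [81.04 -0.28 -0.14]
turned 1.725 M [-0.155  0.499  0.12 ] tau7 1.104
```

Call:
{"op": "move_arm", "data": {
  "plan": [
    [[-1,0,-0.0005,0.0004,8,0,0],[-1,0,0,0.0003,8,0,0],[-1,0,0,0,3,0,0]]
  ]
}}

```text
clock: 17.6
tool_pos: [0.61, -0.172, 0.1155]
tcp_rot: [0.7, -0.112, -0.697, -0.107]
ft_force: [-2.0, -0.5, 0.7]
width: 0.337
```

```bash
python3 -c "
from h import *
chk()
snap('scene','pics/scene5.png');snap('side','pics/side5.png')
a=cv2.imread('pics/scene5.png')[200:300,150:300];b=cv2.imread('pics/side5.png')[165:265,275:425]
cv2.imwrite('pics/c5.png',np.vstack([cv2.resize(x,(450,300),interpolation=2) for x in (a,b)]))
chk()"
```

```text
t 17.6 tcp [ 0.61   -0.172   0.1155] tool y heading -1.881 tilt 0.49 q7 -1.03 w 0.337 F [-1.96 -0.48  0.66]
shift tool (mm) [ 0.5 -1.6  1.6] turn deg [61.44 -0.49 -0.17]
turned 2.067 M [0.15  0.647 0.152] tau7 0.054
t 17.7 tcp [ 0.61   -0.172   0.1155] tool y heading -1.879 tilt 0.49 q7 -1.02 w 0.339 F [-1.2  -1.8   0.06]
shift tool (mm) [ 0.5 -1.6  1.5] turn deg [61.56 -0.49 -0.16]
turned 2.065 M [0.098 0.541 0.027] tau7 -0.299
```

View pics/c5.png

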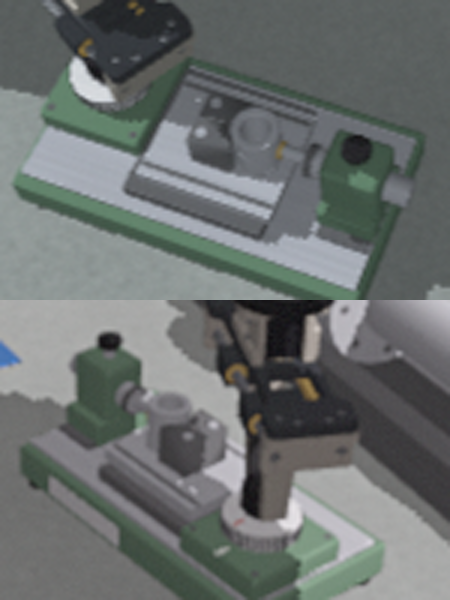

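The scene crop shows the bush close to the anvil with little gap, which fits the plan, and the ring mark hasn't moved. I'll go on in small turns and read Mz while moving.

Call:
{"op": "move_arm", "data": {
  "plan": [
    [[-1,0,-0.0003,0.0003,4,0,0],[-1,0,0,0,4,0,0],[-1,0,0,0,4,0,0]]
  ]
}}

```text
clock: 18.08
tool_pos: [0.6099, -0.1723, 0.1155]
tcp_rot: [0.686, -0.184, -0.681, -0.179]
ft_force: [-1.7, -0.8, 0.0]
width: 0.338
```

```bash
python3 -c "
from h import *
chk()"
```

```text
t 18.07 tcp [ 0.6099 -0.1723  0.1155] tool y heading -2.09 tilt 0.55 q7 -1.2 w 0.338 F [-1.73 -0.8   0.04]
shift tool (mm) [ 0.5 -1.5  1.9] turn deg [49.48 -0.56 -0.11]
turned 2.276 M [0.023 0.586 0.175] tau7 0.314
```

Call:
{"op": "move_arm", "data": {
  "plan": [
    [[-1,0,0,0,3,0,0],[-1,0,0,0,3,0,0]]
  ]
}}

```text
clock: 18.32
tool_pos: [0.6097, -0.1724, 0.1155]
tcp_rot: [0.675, -0.22, -0.671, -0.214]
ft_force: [-2.0, 0.0, 0.2]
width: 0.34
```

```bash
python3 -c "
from h import *
chk()"
```

```text
t 18.32 tcp [ 0.6097 -0.1724  0.1155] tool y heading -2.195 tilt 0.56 q7 -1.3 w 0.34 F [-1.98  0.03  0.25]
shift tool (mm) [ 0.5 -1.5  2. ] turn deg [43.49 -0.56 -0.1 ]
turned 2.381 M [-0.002  0.548  0.281] tau7 0.156
```

Call:
{"op": "move_arm", "data": {
  "plan": [
    [[-1,0,0,0,3,0,0],[-1,0,0,0,2,0,0]]
  ]
}}

```text
clock: 18.58
tool_pos: [0.6097, -0.1725, 0.1155]
tcp_rot: [0.665, -0.249, -0.661, -0.243]
ft_force: [-2.1, -0.8, 1.1]
width: 0.344
```

```bash
python3 -c "
from h import *
chk()"
```

```text
t 18.57 tcp [ 0.6097 -0.1725  0.1155] tool y heading -2.282 tilt 0.57 q7 -1.37 w 0.344 F [-2.14 -0.8   1.08]
shift tool (mm) [ 0.5 -1.5  2.2] turn deg [38.51 -0.57 -0.09]
turned 2.468 M [0.078 0.569 0.166] tau7 -0.033
```

Call:
{"op": "move_arm", "data": {
  "plan": [
    [[0.2,0,0,0,0,0,0],[0.2,0,0,0,0,0,0],[0.2,0,0,0,0,0,0],[0.2,-0.02,0,0,0,0,0],[0.2,-0.03,0,0,0,0,0],[0.2,-0.03,0,0,-10,0,0],[0.2,-0.03,0,0,-10,0,0],[0.2,-0.03,0,0,-10,0,0],[0.2,0,0,0,-10,0,0],[0.2,0,0,0,-10,0,0],[0.2,0,0,0,-10,0,0],[0.2,0,0,0,-10,0,0],[0.2,0,0,0,-10,0,0],[0.2,0,0,0,-10,0,0],[0.2,0,0,0,-10,0,0],[0.2,0,0,0,-10,0,0],[0.2,0,0,0,-10,0,0],[0.2,0,0,0,-10,0,0],[0.2,0,0,0,-10,0,0]]
  ]
}}

```text
clock: 20.95
tool_pos: [0.6107, -0.1798, 0.2846]
tcp_rot: [0.439, 0.543, -0.437, 0.567]
ft_force: [0.3, 0.1, 0.0]
width: 0.604
```

```bash
python3 -c "
from h import *
v=comp(kn,yaw,(-.0,-.09,.1))
go([*v[:2],.25],yaw)"
```

```text
t 20.95 tcp [ 0.6107 -0.1798  0.2846] tool y heading 0.236 tilt 2.0 q7 0.71 w 0.604 F [0.3  0.05 0.02]
shift tool (mm) [ 34.7  19.6 -15.1] turn deg [ 2.72  1.41 -1.41]
```

Call:
{"op": "move_arm", "data": {
  "plan": [
    [[0.2,0.02,0.01,-0.007,1.4,0.7,-0.7],[0.2,0.025,0.01,-0.007,1.3,0.7,-0.7],[0.2,0.01,0,0,0,0,0],[0.2,0,0,0,0,0,0],[0.2,0,0,0,0,0,0]]
  ]
}}

```text
clock: 21.58
tool_pos: [0.6293, -0.1624, 0.229]
tcp_rot: [0.455, 0.541, -0.455, 0.542]
ft_force: [-0.2, -0.2, -0.1]
width: 0.597
```

```bash
python3 -c "
from h import *
v=comp(kn,yaw,(-.0,-.09,.1))
go([*v[:2],.25],yaw)
d=snap('wrist','pics/wrist6.png')
im=cv2.imread('pics/wrist6.png')[30:230,150:400]
cv2.imwrite('pics/w6c.png',cv2.resize(im,None,fx=3,fy=3,interpolation=2))"
```

```text
t 21.57 tcp [ 0.6293 -0.1624  0.229 ] tool y heading 0.173 tilt 0.06 q7 0.66 w 0.597 F [-0.18 -0.19 -0.15]
shift tool (mm) [-21.   -1.8  -1.6] turn deg [-0.88  0.03 -0.05]
```

View pics/w6c.png

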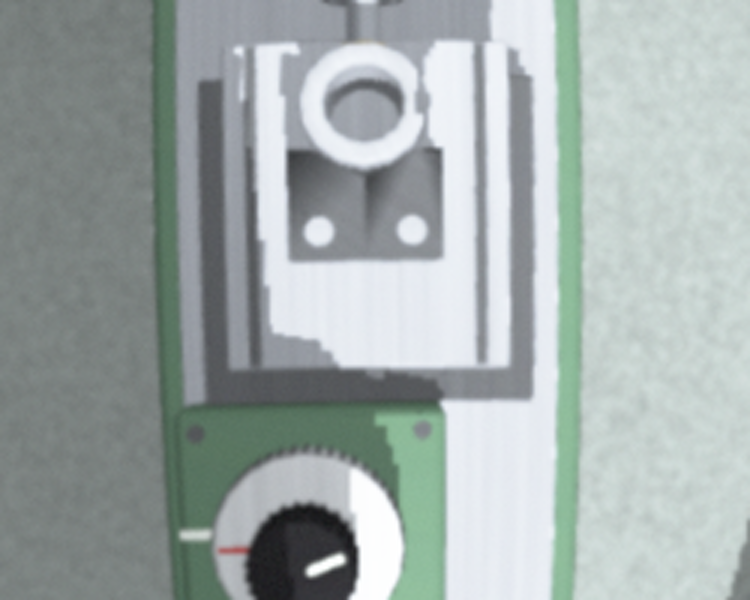

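```bash
python3 - <<'E'
from h import *
d4=load("pics/wrist4.npz");d6=load("pics/wrist6.npz");c4=lambda u,v:(125+u/2.6,v/2.6);c6=lambda u,v:(150+u/3,30+v/3)
ang=lambda p,q:np.degrees(np.arctan2(*(q-p)[::-1]))
print("knob line",[ang(L(d,*c(*a),.109),L(d,*c(*b),.109)).round(1) for d,c,a,b in((d4,c4,(319,438),(289,431)),(d6,c6,(308,572),(345,557)))])
for d,c,k,rd,wh in((d4,c4,(328,437),(268,431),(237,425)),(d6,c6,(302,555),(233,551),(195,535))):
    K=np.array([-.02,-.095]);print("knob",L(d,*c(*k),.109),"red",L(d,*c(*rd),.082),ang(K,L(d,*c(*rd),.082)),"wh",L(d,*c(*wh),.066),ang(K,L(d,*c(*wh),.066)))
for n,a in dict(armL=(300,149,.096),armR=(432,150,.096),apex=(365,176,.096),stageL=(232,43,.064),stageBackL=(230,368,.064),stageBackR=(505,368,.064),bush=(363,104,.104),bushtop=(363,43,.104),bushbot=(363,167,.104),bushL=(301,104,.104),bushR=(425,104,.104)).items():print(n,L(d6,*c6(*a[:2]),a[2]))
print("w4 stageBack",L(d4,*c4(270,347),.064),L(d4,*c4(440,347),.064))
E
```

```text
knob line [np.float64(165.8), np.float64(21.9)]
knob [-0.019 -0.096] red [-0.0431 -0.0972] -174.55966796899452 wh [-0.0576 -0.0968] -177.25920940581744
knob [-0.0191 -0.0914] red [-0.0431 -0.0976] -173.57815161648247 wh [-0.0582 -0.0964] -177.90109406679645
armL [-0.0177  0.0237]
armR [0.0195 0.0227]
apex [0.0005 0.0153]
stageL [-0.0412  0.0644]
stageBackL [-0.0441 -0.0416]
stageBackR [ 0.0441 -0.043 ]
bush [0.0003 0.0349]
bushtop [0.0006 0.0527]
bushbot [0.0001 0.017 ]
bushL [-0.0166  0.0354]
bushR [0.0173 0.0348]
w4 stageBack [-0.0439 -0.0663] [ 0.0225 -0.0668]
```

The knob line moved 144° (2.51 rad; tool heading gave 2.47). The stage advanced about 24.8 mm, the bush is seated to within 1 mm, and the ring mark moved only about 1°, which is noise. Estimated force is 4.5–6 N, so I'll regrip and add about 0.15 rad while reading the torque.

```bash
python3 -c "
from h import *
go([.609,-.170,.15],yaw)"
```

```text
t 21.62 tcp [ 0.6293 -0.1625  0.2291] tool y heading 0.173 tilt 0.07 q7 0.66 w 0.603 F [ 0.64 -0.81  0.52]
shift tool (mm) [ 79.1 -21.3   3.9] turn deg [-0.87  0.03 -0.06]
```

Call:
{"op": "move_arm", "data": {
  "plan": [
    [[0.2,0.02,-0.007,0.0013,-0.4,0,0],[0.2,0.02,-0.007,0.0013,-0.4,0,0],[0.2,0.02,-0.007,0.0013,0,0,0],[0.2,0.012,0,0,0,0,0],[0.2,0,0,0,0,0,0]]
  ]
}}

```text
clock: 22.25
tool_pos: [0.6111, -0.1718, 0.1598]
tcp_rot: [0.454, 0.541, -0.45, 0.547]
ft_force: [-0.2, 0.5, 0.0]
width: 0.598
```

```bash
python3 -c "
from h import *
go([.609,-.170,.115],yaw)"
```

```text
t 22.25 tcp [ 0.6111 -0.1718  0.1598] tool y heading 0.184 tilt 0.55 q7 0.73 w 0.598 F [-0.18  0.55  0.  ]
shift tool (mm) [44.8 -2.2 -2.3] turn deg [-0.21  0.18 -0.52]
```

Call:
{"op": "move_arm", "data": {
  "plan": [
    [[0.2,0.015,-0.001,-0.0015,0,0.1,-0.3],[0.2,0.015,-0.001,-0.001,0,0.1,-0.2],[0.2,0.009,0,0,0,0,0],[0.2,0.004,0,0,0,0,0],[0.2,0,0,0,0,0,0]]
  ]
}}

```text
clock: 22.88
tool_pos: [0.6102, -0.1694, 0.1149]
tcp_rot: [0.452, 0.544, -0.451, 0.544]
ft_force: [-0.2, 0.0, -0.6]
width: 0.597
```

```bash
python3 -c "
from h import *
go([.609,-.170,.115],yaw)"
```

```text
t 22.88 tcp [ 0.6102 -0.1694  0.1149] tool y heading 0.185 tilt 0.09 q7 0.76 w 0.597 F [-0.2   0.   -0.64]
shift tool (mm) [-0.1 -1.3  0.4] turn deg [-0.17  0.   -0.09]
```

Call:
{"op": "move_arm", "data": {
  "plan": [
    [[-1,0,-0.001,0,0,0,0],[-1,0,0,0,0,0,0],[-1,0,0,0,0,0,0],[-1,0,0,0,0,0,0],[-1,0,0,0,0,0,0]]
  ]
}}

```text
clock: 23.5
tool_pos: [0.6082, -0.17, 0.1155]
tcp_rot: [0.452, 0.544, -0.452, 0.544]
ft_force: [-1.5, -0.5, -0.3]
width: 0.339
```

```bash
python3 -c "
from h import *
chk()"
```

```text
t 23.5 tcp [ 0.6082 -0.17    0.1155] tool y heading 0.184 tilt 0.04 q7 0.76 w 0.339 F [-1.47 -0.53 -0.29]
shift tool (mm) [0.5 0.8 0.1] turn deg [-0.2  -0.02 -0.04]
turned 0.002 M [-0.144  0.329  0.029] tau7 -0.007
```

Call:
{"op": "move_arm", "data": {
  "plan": [
    [[-1,0,0,0,2,0,0]]
  ]
}}

```text
clock: 23.62
tool_pos: [0.6083, -0.1701, 0.1155]
tcp_rot: [0.462, 0.536, -0.461, 0.536]
ft_force: [-1.5, 0.6, -0.1]
width: 0.34
```

```bash
python3 -c "
from h import *
chk()"
```

```text
t 23.62 tcp [ 0.6083 -0.1701  0.1155] tool y heading 0.148 tilt 0.04 q7 0.73 w 0.34 F [-1.46  0.56 -0.12]
shift tool (mm) [0.5 0.7 0. ] turn deg [-2.27 -0.01 -0.04]
turned 0.038 M [-0.143  0.285  0.241] tau7 0.09
```

Call:
{"op": "move_arm", "data": {
  "plan": [
    [[-1,0,0,0,2,0,0]]
  ]
}}

```text
clock: 23.75
tool_pos: [0.6083, -0.1701, 0.1155]
tcp_rot: [0.472, 0.527, -0.471, 0.527]
ft_force: [-0.6, -0.4, -0.0]
width: 0.34
```

```bash
python3 -c "
from h import *
chk()"
```

```text
t 23.75 tcp [ 0.6083 -0.1701  0.1155] tool y heading 0.112 tilt 0.04 q7 0.7 w 0.34 F [-0.6  -0.43 -0.01]
shift tool (mm) [0.5 0.7 0. ] turn deg [-4.38 -0.   -0.04]
turned 0.074 M [-0.19   0.267  0.239] tau7 0.005
```

Call:
{"op": "move_arm", "data": {
  "plan": [
    [[-1,0,0,0,1.5,0,0]]
  ]
}}

```text
clock: 23.88
tool_pos: [0.6084, -0.1701, 0.1155]
tcp_rot: [0.479, 0.52, -0.479, 0.521]
ft_force: [-1.8, -0.5, -0.5]
width: 0.342
```

```bash
python3 -c "
from h import *
chk()"
```

```text
t 23.88 tcp [ 0.6084 -0.1701  0.1155] tool y heading 0.084 tilt 0.04 q7 0.67 w 0.342 F [-1.83 -0.5  -0.49]
shift tool (mm) [ 0.5  0.6 -0. ] turn deg [-5.98  0.01 -0.04]
turned 0.102 M [-0.191  0.351  0.233] tau7 -0.09
```

Call:
{"op": "move_arm", "data": {
  "plan": [
    [[-1,0,0,0,1,0,0]]
  ]
}}

```text
clock: 24.0
tool_pos: [0.6084, -0.17, 0.1155]
tcp_rot: [0.484, 0.516, -0.483, 0.516]
ft_force: [-0.3, 0.4, -0.8]
width: 0.339
```

```bash
python3 -c "
from h import *
chk()"
```

```text
t 24.0 tcp [ 0.6084 -0.17    0.1155] tool y heading 0.065 tilt 0.04 q7 0.66 w 0.339 F [-0.29  0.43 -0.84]
shift tool (mm) [0.5 0.6 0. ] turn deg [-7.04  0.02 -0.03]
turned 0.121 M [-0.176  0.324  0.22 ] tau7 -0.163
```

Torque readings average 0.233 N m, about 8–9 N, and the travel estimate gives about 9 N. I'll release, lift off and look.

Call:
{"op": "move_arm", "data": {
  "plan": [
    [[0.2,0,0,0,0,0,0],[0.2,0,0,0,0,0,0],[0.2,0,0,0,0,0,0],[0.2,-0.015,0,0,0,0,0],[0.2,-0.03,0,0,0,0,0],[0.2,-0.03,0,0,0,0,0],[0.2,-0.025,0.01,0,-3.5,0,0],[0.2,-0.01,0.01,0,-3.5,0,0],[0.2,0,0,0,0,0,0],[0.2,0,0,0,0,0,0]]
  ]
}}

```text
clock: 25.25
tool_pos: [0.6299, -0.1691, 0.2355]
tcp_rot: [0.453, 0.542, -0.45, 0.547]
ft_force: [0.1, 0.2, -1.1]
width: 0.598
```

```bash
python3 -c "
from h import *
chk()
d=snap('wrist','pics/wrist7.png')
im=cv2.imread('pics/wrist7.png')[30:250,150:400]
cv2.imwrite('pics/w7c.png',cv2.resize(im,(680,598),interpolation=2))"
```

```text
t 25.25 tcp [ 0.6299 -0.1691  0.2355] tool y heading 0.186 tilt 0.47 q7 0.68 w 0.598 F [ 0.1   0.19 -1.07]
shift tool (mm) [120.4 -21.7  -3.2] turn deg [-0.13  0.12 -0.46]
turned 0.0 M [-0.06   0.121 -0.015] tau7 0.008
```

View pics/w7c.png

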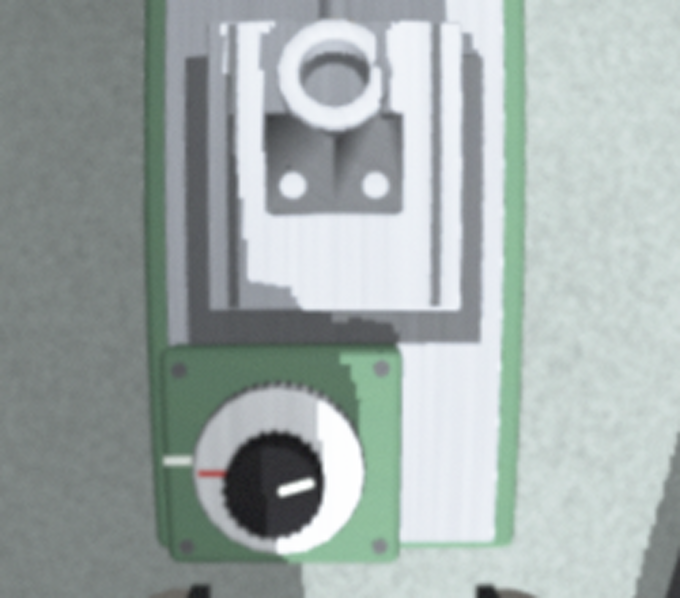

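```bash
python3 - <<'E'
from h import *
d=load("pics/wrist7.npz");c=lambda u,v:(150+u/2.72,30+v/2.718)
ang=lambda p,q:np.degrees(np.arctan2(*(q-p)[::-1])).round(1)
print("line",ang(L(d,*c(280,493),.109),L(d,*c(313,483),.109)),"red",ang(np.array([-.02,-.095]),L(d,*c(212,474),.082)))
for n,a in dict(armL=(275,114,.096),armR=(395,114,.096),apex=(335,138,.096),backL=(210,311,.064),backR=(460,311,.064),bush=(334,75,.104)).items():print(n,L(d,*c(*a[:2]),a[2]))
E
```

```text
line 17.3 red -173.5
armL [-0.0183  0.0243]
armR [0.0198 0.0242]
apex [0.0008 0.0162]
backL [-0.0443 -0.0415]
backR [ 0.0456 -0.0418]
bush [0.0005 0.0355]
```

```bash
python3 -c "
from bench import r
print(r.sign_off())"
```

```text
the job is handed in; nothing more can be done
None
```

The bush is standing seated in the V and pressing on the anvil with an estimated 8–9.5 N. I handed the job in at about 25 s with the hand open and clear. No verdict was reported.

- **What I did:** I picked the grey steel bush off the mat and stood it on the stage about 2 mm in front of the V. I let go, then turned the inner knob clockwise about 2.59 rad in two grips.
- **Anvil force:** this is an estimate, as there is no direct reading. The turning torque averaged 0.233 N m against about 0.15 N m when free, so about 8 N on average and about 9 N at the final angle. The stage travel of about 26 mm gives about 8.4 N.
- **Seating:** in the last picture the bush axis is about 1 mm from the expected seat, which is within what the camera can measure.
- **Ring and other objects:** the outer ring's mark moved only about 1°, within measuring noise. I did not go near the setting ring, the loose block or the oil bottle, but I did not look at them again at the end.
- **Disagreements:**
  - Single torque readings scattered by about 0.05 N m; one at the first touch read 0.28 and the next 0.17.
  - The stage's rear edge suggested 0.6 mm of travel for the last turn, where the V's arms showed 1.0 mm and the knob angle 1.2 mm.

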